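# Open the child-resistant cleaner bottle

## Robot

A 6-joint arm with a two-finger parallel gripper is mounted at the origin on a cart in front of the work surface, level with it; the furniture and walls round the work are solid. World frame = base frame: x ahead of the robot, y to its left, z up, the work surface at z = 0. Lengths are in m, angles in rad, forces in N, time in s.
With the tool pointing down it reaches from about 0.375 to 0.825 m from the base axis. Payload 5.5 kg.
Tool frame: the origin (TCP) lies at the very end of the fingers, on their centre line; the grasp point (between the pads) lies 19 mm behind it (manip.tcp_to_grasp is the distance from the TCP to the grasp point, in m); z points along the fingers, y is the direction in which the jaws open and shut (so a half turn about z gives the same grasp; the last joint's range is limited). The gripper opens to 85 mm and grips with 20 to 120 N. Pads are 22 mm wide; open, the fingers measure 114 mm over their backs; the gripper's body (76 mm by 85 mm) begins 54 mm behind the grasp point. The pads swing forward as they close: fully open they stand 13 mm farther back than shut.
Start: joints at [1.185, 0.314, -0.047, 1.21, 0, 1.571], TCP at [0.226, 0.556, 0.231] pointing down, gripper open.
Joint ranges: [-2.67, 2.67], [-0.69, 1.73], [-1.03, 1.25], [-2.08, 2.16], [-1.42, 1.45], [-3.14, 3.14]. Speed limits (rad/s): [2.39, 2.39, 3.01, 3.14, 3.14, 3.14].

## Interface

Orientations are given as a unit quaternion [x, y, z, w].
In Python, from bench import manip gives the robot as it stands. The module is installed in compiled form; this text tells all that it offers.
- The arm moves only by the tool step_arm, never from a script. Its arguments are lists of equal length, an entry for each row: "jaw": the closure, from 0 (fully open) to 1 (shut); "linear": the shift along the world's x, y, z in cm, a list of three; "rot": the turn, a rotation vector about the world's x, y, z in rad, a list of three. A call has 1 to 20 rows; each row is the pose to reach, as a shift and turn from the pose measured when the call began; what a row does not reach only later rows make up. A row lasts 1/8 s, in which the tool goes at most 62.5 mm and 10.7 degrees, less where a joint would pass 70% of its speed; a pose out of reach is approached as far as the arm can. A call with a gripper value outside its range is refused whole. The fingers move at their own pace and stop on an object; the grip force is fixed at half the most. Time passes only in rows, so rows that repeat a pose let the fingers close. It gives the time, the measured TCP pose, the force and the opening at its end, in the units of the state.
- manip.observe(): the state, without advancing time (a new reading comes with each control period).
- manip.snapshot(name): name is "side" or "top" or "wrist"; returns (picture, depth): 384x512x3 uint8, red, green, blue; 384x512 float32, m along the optical axis (not along the pixel's ray), 0 where there is no reading.
- manip.camera_model(name): a dict with "mtx" (3x3 intrinsics, pixels), "position" and "attitude" of the camera in the world. Camera axes: x right, y down, z forward; pixel columns grow to the right and rows downward; lengths in m; the calibration is good to about 2 mm. A picture is of the moment at which its call begins: read the wrist's pose just before it. camera_model takes no time and is no camera call; for the wrist camera it gives the pose at the moment of the call.
- manip.finish_job(): hands the job in, once; it reports no verdict.
The state is a dict: "time_s": time; "qpos": joint angles; "joint_velocities": joint speeds; "tau": joint torques, N m; "position": TCP position; "eef_rot": TCP orientation; "contact_force": force on the tool from outside, world axes, zero at the start; "wrist_torque": the same for the moment, N m; "opening": opening from 0.0 (shut) to 1.0 (fully open).
Only numpy, scipy, OpenCV 4.12 (cv2) and the standard library are available. Lean on these libraries where they do the work, as an engineer would, in place of code of your own. Each camera call takes 0.05 s, during which the arm holds its last target.

## Task

Open the cleaner bottle that is clamped in the bench holder: press its child-resistant cap down until you feel it bottom, keep it pressed while you turn it anticlockwise (seen from above) about a sixth of a turn until it is free, without forcing it, and lift it off. Set the cap down top upwards, not dropped, in the shallow steel tray and let go, and leave everything else where it is.

Things in the scene. Friction and masses are not known exactly. Their poses are not given: they have to be found in the camera images.
- bottle: white plastic cleaner bottle, 72 mm across, clamped in a bench holder (110x110x8 mm aluminium plate with a round socket 81 mm across, 30 mm high) that is screwed down and cannot move or turn. Origin: centre of the holder's underside, on the worktop, on the bottle's axis; z up. The bottle's shoulder narrows from 74 to 91 mm above the origin.
- cap: black ribbed round child-resistant cap on the bottle, loose, 0.05 kg, 52 mm across, 34 mm high, hollow, flat top. Origin: centre of its underside, 106 mm above the bottle's origin while locked; z up; x parallel to the bottle's x while locked. It can shift about 2 mm sideways on the neck. A sprung plug pushes it up: 4 N while locked, 0.4 N more per mm pressed.
- cap_top (a point): centre of the cap's flat top, 34 mm above the cap's origin. Grip only the upper 26 mm. Not pressed, the cap turns 4 degrees and butts hard on lock teeth. Pressed 2 to 12 mm (differs, unseen: feel it) it clears them; 0.6 mm deeper it bottoms on a stiff cushion, about 25 N more per mm. 13 to 18 N downward is always deep enough, under 10 N may not be; over 32 N between cap and bottle breaks it.
- bottle_mouth (a point): end of the neck on the bottle's axis, 118 mm above the bottle's origin, under the cap; the plug in it stands up to 140 mm above the origin. Kept pressed, the cap turns anticlockwise seen from above; at 58 degrees (44 to 72) from locked its two lugs stand in open gaps; hard end stop at 76. There, let up, it rises 4 mm by itself and lifts straight off.
- tray: shallow square steel tray, 140x140x12 mm, wall and floor 3 mm thick, fixed to the worktop. Origin: centre of its underside; z up, x and y along its sides.
- tray_in (a point): centre of the tray's inner floor, 3 mm above the worktop
- dropper_bottle: tiny bottle with a ribbed cap, 19 mm wide, 41 mm high; bystander; origin at the centre of its underside.
- sensor_cap: round sensor under a clear transport cap, 56 mm wide, 50 mm high; bystander; origin at the centre of its underside.
- junction_box: white surface junction box, 68x68x41 mm; bystander; origin at the centre of its underside.
- relay: plug-in relay on its socket, 70x27x54 mm; bystander; origin at the centre of its underside.
- contactor: three-pole contactor, 74x45x75 mm; bystander; origin at the centre of its underside.
Things that resemble listed ones, but are neither listed nor needed, are in the scene too. Of the things that look like the tray, the larger one is meant. What is shaped like the cap but yellow is not meant.

How it is judged:
By the outcome, as a careful person would: the job done as asked, in the order asked, and still so for the second after the job is handed in, with the robot touching nothing.
It also fails if it takes over 61 s, if anything falls off the work surface, if the arm or the gripper's body presses on something with over 40 N, if the wrist force passes 120 N, or if a joint passes its speed limit or range.

## Working session

There is one attempt and no reset: what is moved stays moved. The work goes in short steps, Python scripts to look and compute and a tool call to move; the robot and the scene stay as the last step left them, time stands still between calls to the robot, and variables do not carry over. Pictures are saved under pics/ and viewed, and the job is handed in when it is done.

Besides the shell and the picture viewer there is one more tool, called after "Request:" as name(argument=value, ...) on one line, values as JSON. step_arm: Moves the arm, as the interface text tells. Its arguments: {"type":"object","properties":{"jaw":{"type":"array","items":{"type":"number"}},"linear":{"type":"array","items":{"type":"array","items":{"type":"number"}}},"rot":{"type":"array","items":{"type":"array","items":{"type":"number"}}}},"required":["jaw","linear","rot"]}

```bash
mkdir -p pics; cat > h.py <<'E'
import numpy as np,cv2
from bench import manip
from scipy.spatial.transform import Rotation as R
def snap(n,f):
    cm=manip.camera_model(n); p,d=manip.snapshot(n)
    cv2.imwrite(f'pics/{f}.png',p[:,:,::-1]); np.savez(f'pics/{f}.npz',p=p,d=d,K=cm['mtx'],t=cm['position'],q=cm['attitude'])
    return p,d,cm
def rot(a):
    a=np.array(a,float); return a if a.shape==(3,3) else R.from_quat(a).as_matrix()
def load(f): return np.load(f'pics/{f}.npz')
def pts(z,uv,d=None):
    K=z['K'];uv=np.atleast_2d(uv).astype(float)
    r=np.c_[(uv[:,0]-K[0,2])/K[0,0],(uv[:,1]-K[1,2])/K[1,1],np.ones(len(uv))]
    return r
def onplane(z,uv,h):
    r=pts(z,uv)@rot(z['q']).T; t=np.array(z['t']); s=(h-t[2])/r[:,2]; return t+r*s[:,None]
def cloud(z):
    H,W=z['d'].shape; u,v=np.meshgrid(np.arange(W),np.arange(H))
    r=pts(z,np.c_[u.ravel(),v.ravel()])*z['d'].reshape(-1,1)
    return (r@rot(z['q']).T+z['t']).reshape(H,W,3)
E
python3 - <<'E'
from h import *
np.set_printoptions(precision=4,suppress=True)
print(manip.observe())
for n in('side','top','wrist'):
    p,d,cm=snap(n,n+'0'); print(n,cm)
E
```

```text
{'time_s': 0.0, 'qpos': array([ 1.185 ,  0.3142, -0.0481,  1.2102,  0.    ,  1.5708]), 'joint_velocities': array([ 0.0003,  0.0012,  0.0006, -0.0006, -0.0012,  0.0004]), 'tau': array([ -0.0003, -53.9592,  33.9748,   0.0193,   0.    ,  -0.    ]), 'position': array([0.2255, 0.5553, 0.2304]), 'eef_rot': array([ 0.1917,  0.9814, -0.0009, -0.0002]), 'contact_force': array([ 0.0828, -0.6509, -0.8175]), 'wrist_torque': array([ 0.027 , -0.0072, -0.023 ]), 'opening': 0.9976405950342805}
side {'mtx': array([[429.8764,   0.    , 254.4272],
       [  0.    , 429.8764, 194.4325],
       [  0.    ,   0.    ,   1.    ]]), 'position': array([ 0.1622, -0.9697,  0.7486]), 'attitude': array([ 0.8551, -0.1791,  0.0974, -0.4767])}
top {'mtx': array([[465.1112,   0.    , 256.4852],
       [  0.    , 465.1112, 191.8803],
       [  0.    ,   0.    ,   1.    ]]), 'position': array([ 0.4378, -0.0251,  1.5061]), 'attitude': array([-0.6962,  0.7169, -0.0243,  0.0268])}
wrist {'mtx': array([[291.9173,   0.    , 253.8059],
       [  0.    , 291.9173, 191.2979],
       [  0.    ,   0.    ,   1.    ]]), 'position': array([0.1516, 0.5849, 0.3735]), 'attitude': array([0.8194, 0.5513, 0.0875, 0.1306])}
```

View pics/top0.png

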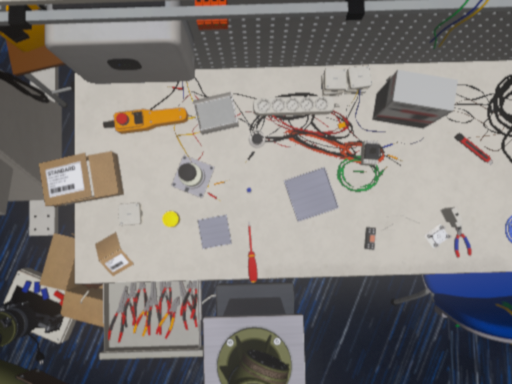

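View pics/side0.png

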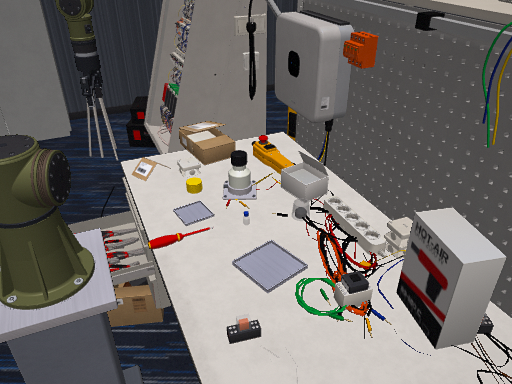

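View pics/wrist0.png

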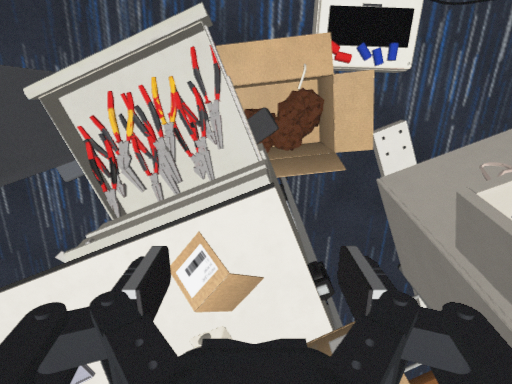

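```bash
python3 - <<'E'
from h import *
np.set_printoptions(precision=4,suppress=True)
for n in('side0','top0'):
    z=load(n)
    for P in ([.2255,.5553,.2304],[0.2255,.5553,.4],[0,0,0]):
        c=rot(z['q']).T@(np.array(P)-z['t']); print(n,P,(z['K']@c/c[2])[:2])
    print(n,rot(z['q'])[:,2])
z=load('top0');C=cloud(z)
for nm,u,v in [('table',150,255),('cap',187,176),('yel',171,218),('tray',311,194),('small',214,231),('plate',205,190),('jbox',130,213),('dropper',249,190),('sensor',257,139),('relay?',370,238)]:
    print(nm,C[v,u])
z=load('side0');C=cloud(z)
for nm,u,v in [('captop',239,155),('yel',194,182),('tray',270,265),('small',194,213),('drop',246,214),('cap side',239,163)]:
    print(nm,C[v,u])
for f,b in(('top0',(140,130,260,260)),('top0',(270,150,400,260)),('side0',(150,130,330,300))):
    im=cv2.imread(f'pics/{f}.png')[b[1]:b[3],b[0]:b[2]]
    cv2.imwrite(f'pics/c_{f}_{b[0]}.png',cv2.resize(im,None,fx=4,fy=4 if f=='top0' else 3.5,interpolation=cv2.INTER_CUBIC))
E
```

```text
side0 [0.2255, 0.5553, 0.2304] [ 95.5762 105.4668]
side0 [0.2255, 0.5553, 0.4] [85.1889 55.3398]
side0 [0, 0, 0] [ 45.5502 274.4938]
side0 [ 0.3373  0.7803 -0.5266]
top0 [0.2255, 0.5553, 0.2304] [ 46.4735 310.4494]
top0 [0.2255, 0.5553, 0.4] [ 13.5315 323.6339]
top0 [0, 0, 0] [254.7294 364.5549]
top0 [ 0.0723  0.0024 -0.9974]
table [ 0.3533  0.3278 -0.0032]
cap [0.5896 0.1817 0.1422]
yel [0.4695 0.2497 0.0417]
tray [ 0.5345 -0.1973  0.0066]
small [ 0.4244  0.1195 -0.0015]
plate [0.5575 0.1449 0.0063]
jbox [0.4891 0.3793 0.0394]
dropper [0.5509 0.0019 0.0384]
sensor [ 0.7157 -0.0282  0.0254]
relay? [ 0.3894 -0.3687  0.0582]
captop [0.6011 0.1667 0.141 ]
yel [0.4675 0.2401 0.0352]
tray [ 0.5381 -0.2001  0.002 ]
small [0.4264 0.1123 0.0021]
drop [ 0.5516 -0.006   0.0377]
cap side [0.5981 0.1608 0.1161]
```

View pics/c_top0_140.png

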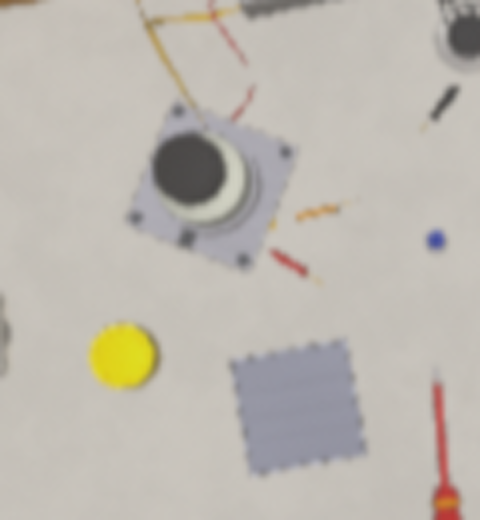

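View pics/c_side0_150.png

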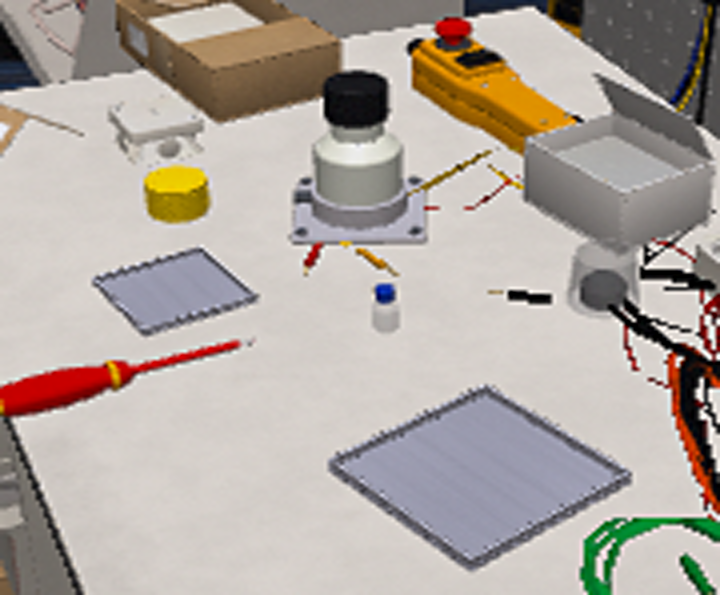

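View pics/c_top0_270.png

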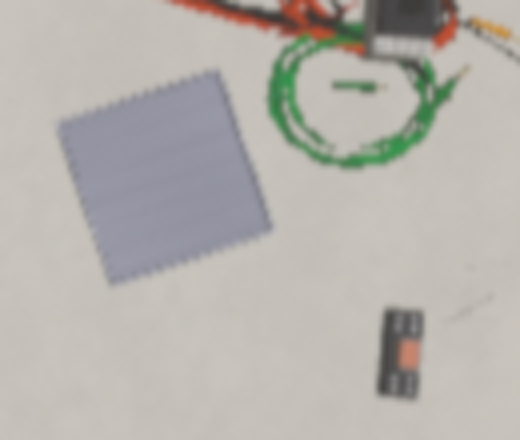

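The black cap on the bottle at top (187,176) is the one to open, not the yellow one at (171,218). The larger tray at (311,194) is the target, not the small one at (214,231). The crops confirm both choices. Next I measure them from both views.

```bash
python3 - <<'E'
from h import *
np.set_printoptions(precision=4,suppress=True)
def big(m,near):
    n,l,s,c=cv2.connectedComponentsWithStats(m.astype(np.uint8)); k=l[near[1],near[0]]; return l==k
res={}
# cap top
z=load('top0');p=z['p'].astype(int)
m=big(p.max(2)<95,(187,176)); vs,us=np.nonzero(m)
print('top cap mask',us.min(),us.max(),vs.min(),vs.max(),m.sum())
C=cloud(z); zz=C[m][:,2]; print('depth z med',np.median(zz))
e=cv2.minEnclosingCircle(np.c_[us,vs].astype(np.float32));print(e)
A=onplane(z,[[us.mean(),vs.mean()],[e[0][0],e[0][1]]],.14);print('top@.14',A)
# side cap
zs=load('side0');p=zs['p'].astype(int);Cs=cloud(zs)
m2=big(p.max(2)<70,(239,160));vs,us=np.nonzero(m2);print('side',us.min(),us.max(),vs.min(),vs.max())
Q=Cs[m2]; t=Q[(Q[:,2]>.133)];print('side top-face n',len(t),t.mean(0), 'z95',np.percentile(Q[:,2],[5,50,95]))
for v in range(vs.min(),vs.max()+1): print(v,us[vs==v].min(),us[vs==v].max(),Cs[v,239])
# trays
for n,near in(('top0',(311,194)),('side0',(270,265))):
    z=load(n);p=z['p'].astype(int);C=cloud(z)
    mm=(p[:,:,2]-p[:,:,0]>8)&(p.max(2)<215)
    m=big(mm,near).astype(np.uint8)
    c=max(cv2.findContours(m,0,2)[0],key=cv2.contourArea); r=cv2.minAreaRect(c); print(n,r)
    h=.012 if 1 else 0
    ap=cv2.approxPolyDP(cv2.convexHull(c),5,True)[:,0]; P=onplane(z,ap,.012);print(ap.tolist(),P,P.mean(0),np.linalg.norm(np.diff(P,axis=0),axis=1))
    u=C[m>0];print('z pct',np.percentile(u[:,2],[5,50,95]))
# triangulate cap top: top centroid ray vs side
E
```

```text
top cap mask 179 195 164 180 222
depth z med 0.14165201256168247
((186.83758544921875, 171.90127563476562), 8.428020477294922)
top@.14 [[0.6023 0.1824 0.14  ]
 [0.6021 0.1823 0.14  ]]
side 230 246 150 166
side top-face n 121 [0.595  0.1555 0.1494] z95 [0.1105 0.1336 0.1417]
150 238 240 [0.6151 0.2018 0.1402]
151 233 243 [0.6134 0.1976 0.1388]
152 232 245 [0.6086 0.1855 0.1416]
153 231 246 [0.607  0.1816 0.1401]
154 231 246 [0.604  0.174  0.1406]
155 231 246 [0.6011 0.1667 0.141 ]
156 230 246 [0.5984 0.1601 0.1411]
157 231 246 [0.5971 0.1568 0.1394]
158 231 246 [0.598  0.1593 0.1346]
159 231 246 [0.5983 0.1603 0.1305]
160 231 246 [0.5973 0.1581 0.1282]
161 231 246 [0.5969 0.1573 0.1251]
162 231 246 [0.5967 0.1569 0.1218]
163 231 246 [0.5981 0.1608 0.1161]
164 232 245 [0.5958 0.155  0.1158]
165 233 243 [0.5963 0.1565 0.1114]
166 236 240 [0.5955 0.1547 0.1089]
top0 ((310.6999816894531, 194.09999084472656), (41.74205780029297, 41.742061614990234), 71.56504821777344)
[[323, 168], [336, 206], [299, 220], [285, 182]] [[ 0.6171 -0.2386  0.012 ]
 [ 0.4932 -0.2754  0.012 ]
 [ 0.4518 -0.1551  0.012 ]
 [ 0.5753 -0.1144  0.012 ]] [ 0.5344 -0.1959  0.012 ] [0.1293 0.1272 0.1301]
z pct [-0.0016  0.0039  0.0098]
side0 ((270.6330871582031, 263.41632080078125), (40.95301818847656, 59.264556884765625), 57.84770584106445)
[[306, 265], [267, 289], [236, 261], [271, 242]] [[ 0.6177 -0.2477  0.012 ]
 [ 0.4895 -0.2857  0.012 ]
 [ 0.4588 -0.1605  0.012 ]
 [ 0.5763 -0.1253  0.012 ]] [ 0.5356 -0.2048  0.012 ] [0.1337 0.1289 0.1227]
z pct [0.0004 0.0028 0.0093]
```

Request:
step_arm(jaw=[0,0,0,0,0,0,0,0,0,0,0,0,0,0,0,0], linear=[[1,-1,0],[3,-3,0],[6,-6,0],[9,-9,0],[12,-12,0],[15,-15,0],[18,-18,0],[21,-21,0],[24,-24,0],[27,-27,0],[30,-30,0],[33,-33,0],[35.5,-35.5,0],[37,-37,0],[37.6,-37.5,0],[37.6,-37.5,0]], rot=[[0,0,0],[0,0,0],[0,0,0],[0,0,0],[0,0,0],[0,0,0],[0,0,0],[0,0,0],[0,0,0],[0,0,0],[0,0,0],[0,0,0],[0,0,0],[0,0,0],[0,0,0],[0,0,0]])

```text
time_s: 2.15
position: [0.6014, 0.1806, 0.2305]
eef_rot: [0.192, 0.981, -0.001, -0.0]
contact_force: [0.1, -0.3, -0.2]
opening: 1.003
```

```bash
python3 - <<'E'
from h import *
print(manip.observe()); snap('wrist','w1')
E
```

```text
{'time_s': 2.15, 'qpos': array([ 2.92138999e-01,  3.68234236e-01,  2.75265285e-02,  1.23133151e+00,
       -6.77335508e-04,  6.77997735e-01]), 'joint_velocities': array([ 0.01742047, -0.00910851, -0.00830948,  0.00234167,  0.00496792,
        0.00597097]), 'tau': array([-1.01359718e+00, -5.70343781e+01,  3.43655062e+01, -6.67611393e-02,
       -8.80552665e-02, -3.76360968e-02]), 'position': array([0.60137075, 0.18062445, 0.23051102]), 'eef_rot': array([ 1.91734478e-01,  9.81446580e-01, -5.89360942e-04, -3.91847743e-04]), 'contact_force': array([ 0.07174867, -0.2949402 , -0.20537401]), 'wrist_torque': array([-0.0060179 ,  0.00532843, -0.02882604]), 'opening': 1.0026571633642953}
```

View pics/w1.png

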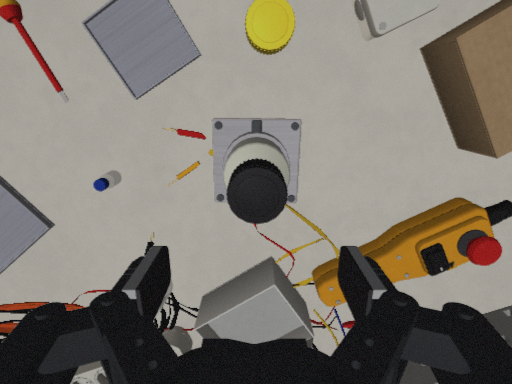

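```bash
python3 - <<'E'
from h import *
np.set_printoptions(precision=4,suppress=True)
z=load('w1');p=z['p'].astype(int);C=cloud(z);print(z['t'],rot(z['q'])[:,2])
g=p.max(2)
m=((g<75)).astype(np.uint8);m[:120]=0;m[235:]=0;m[:,:215]=0;m[:,300:]=0
n,l,s,c=cv2.connectedComponentsWithStats(m);k=1+s[1:,4].argmax();m=l==k;print(s[k],c[k])
Q=C[m];print('z pct',np.percentile(Q[:,2],[5,25,50,75,95]))
T=m&(C[:,:,2]>.1375);P=C[T];print('top face',T.sum(),P.mean(0),P.min(0),P.max(0),(P.min(0)+P.max(0))/2)
vs,us=np.nonzero(T);e=cv2.minEnclosingCircle(np.c_[us,vs].astype(np.float32));print(e,onplane(z,[e[0]],.14))
cs=max(cv2.findContours(T.astype(np.uint8),0,1)[0],key=len);el=cv2.fitEllipse(cs);print(el,onplane(z,[el[0]],.14))
print(onplane(z,[[190,20],[165,90],[80,20]],.0))
# holder plate
pl=(C[:,:,2]>.004)&(C[:,:,2]<.012);pl[:110]=0;pl[205:]=0;pl[:,:205]=0;pl[:,305:]=0
cs=max(cv2.findContours(pl.astype(np.uint8),0,1)[0],key=cv2.contourArea);r=cv2.boxPoints(cv2.minAreaRect(cs));print(r,onplane(z,r,.008))
c=z['t'];
for P in([.6014,.1806,.2305],[.6014,.1806,.14]):
    q=rot(z['q']).T@(np.array(P)-c);print((z['K']@q/q[2])[:2])
cv2.imwrite('pics/w1c.png',cv2.resize(z['p'][100:240,190:320,::-1],None,fx=4,fy=4))
E
```

```text
[0.5274 0.21   0.3735] [ 0.287  -0.1172 -0.9507]
[ 227  159   61   65 3045] [256.755 191.086]
z pct [0.1235 0.1401 0.1408 0.1414 0.1422]
top face 2675 [0.6009 0.1826 0.142 ] [0.5274 0.1571 0.1375] [0.6275 0.21   0.3735] [0.5775 0.1836 0.2555]
((256.3061218261719, 190.91836547851562), 32.089237213134766) [[0.5984 0.1833 0.14  ]]
((256.5924377441406, 194.396240234375), (55.940032958984375, 58.991615295410156), 92.28421020507812) [[0.6014 0.1824 0.14  ]]
[[0.4245 0.174  0.    ]
 [0.4804 0.1131 0.    ]
 [0.3776 0.0588 0.    ]]
[[212. 118.]
 [300. 118.]
 [300. 202.]
 [212. 202.]] [[0.5317 0.1532 0.008 ]
 [0.572  0.2524 0.008 ]
 [0.6749 0.2164 0.008 ]
 [0.6307 0.1077 0.008 ]]
[255.0183 248.2776]
[254.6341 195.2001]
```

View pics/w1c.png

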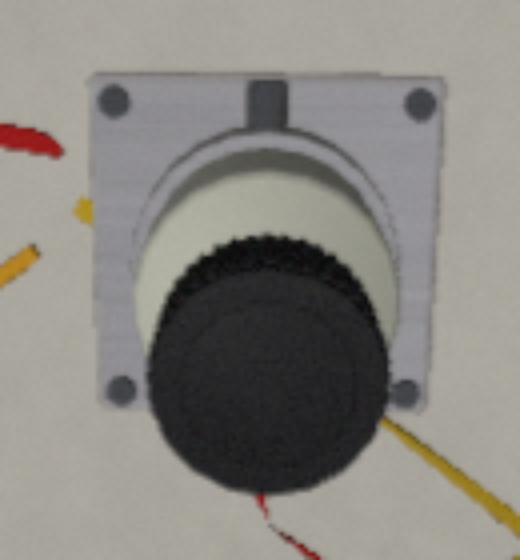

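Request:
step_arm(jaw=[0.3,0.3,0.3,0.3,0.3,0.3,0.3,0.3], linear=[[0,0.1,-0.5],[0.1,0.2,-1.5],[0.1,0.2,-2.5],[0.1,0.2,-3.5],[0.1,0.2,-4.5],[0.1,0.2,-5],[0.1,0.2,-5],[0.1,0.2,-5]], rot=[[0,0,0],[0,0,0],[0,0,0],[0,0,0],[0,0,0],[0,0,0],[0,0,0],[0,0,0]])

```text
time_s: 3.2
position: [0.6023, 0.1831, 0.181]
eef_rot: [0.191, 0.982, -0.0, -0.0]
contact_force: [0.9, -0.5, -0.4]
opening: 0.704
```

```bash
python3 - <<'E'
from h import *
np.set_printoptions(precision=4,suppress=True)
o=manip.observe();print(o['position'],o['opening'],o['contact_force']); snap('wrist','w2')
z=load('w2');C=cloud(z)
cv2.imwrite('pics/w2b.png',np.hstack([z['p'][:,:,::-1]]))
P=o['position'];T=rot(o['eef_rot'])
L=(C-P)@T   # tool frame
for v in range(230,330,6):
    print(v,[tuple(np.round(L[v,u]*1000).astype(int)) for u in (150,165,175,185,325,335,345,360)])
E
```

```text
[0.6023 0.1831 0.181 ] 0.7035974980617283 [ 0.8959 -0.52   -0.3958]
230 [(np.int64(-76), np.int64(-127), np.int64(181)), (np.int64(-76), np.int64(-109), np.int64(182)), (np.int64(-76), np.int64(-97), np.int64(182)), (np.int64(-75), np.int64(-84), np.int64(180)), (np.int64(-76), np.int64(86), np.int64(181)), (np.int64(-75), np.int64(98), np.int64(179)), (np.int64(-76), np.int64(110), np.int64(180)), (np.int64(-75), np.int64(128), np.int64(179))]
236 [(np.int64(-84), np.int64(-128), np.int64(180)), (np.int64(-83), np.int64(-109), np.int64(180)), (np.int64(-84), np.int64(-97), np.int64(180)), (np.int64(-84), np.int64(-85), np.int64(181)), (np.int64(-84), np.int64(87), np.int64(180)), (np.int64(-84), np.int64(99), np.int64(182)), (np.int64(-84), np.int64(112), np.int64(181)), (np.int64(-84), np.int64(130), np.int64(180))]
242 [(np.int64(-92), np.int64(-129), np.int64(180)), (np.int64(-91), np.int64(-110), np.int64(180)), (np.int64(-92), np.int64(-98), np.int64(181)), (np.int64(12), np.int64(-34), np.int64(-15)), (np.int64(11), np.int64(34), np.int64(-14)), (np.int64(-92), np.int64(99), n
[... 4596 characters left out ...]
nt64(-72)), (np.int64(17), np.int64(-27), np.int64(-73)), (np.int64(17), np.int64(-24), np.int64(-74)), (np.int64(-210), np.int64(-94), np.int64(180)), (np.int64(17), np.int64(20), np.int64(-74)), (np.int64(17), np.int64(23), np.int64(-74)), (np.int64(18), np.int64(25), np.int64(-75)), (np.int64(17), np.int64(31), np.int64(-73))]
326 [(np.int64(17), np.int64(-30), np.int64(-76)), (np.int64(17), np.int64(-26), np.int64(-76)), (np.int64(18), np.int64(-23), np.int64(-76)), (np.int64(18), np.int64(-20), np.int64(-76)), (np.int64(17), np.int64(20), np.int64(-75)), (np.int64(17), np.int64(22), np.int64(-76)), (np.int64(17), np.int64(25), np.int64(-75)), (np.int64(17), np.int64(30), np.int64(-75))]
```

View pics/w2b.png

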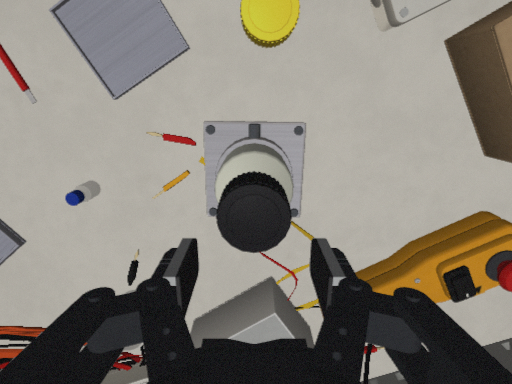

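Request:
step_arm(jaw=[0.25,0.25,0.25,0.25,0.25,0.25,0.25,0.25,0.25,0.25,0.25,0.25], linear=[[0,0,-0.5],[0,0,-1.5],[0,0,-2.5],[0,0,-3.5],[0,0,-4.5],[0,0,-5.5],[0,0,-6],[0,0,-6.5],[0,0,-7],[0,0,-7.3],[0,0,-7.3],[0,0,-7.3]], rot=[[0,0,0],[0,0,0],[0,0,0],[0,0,0],[0,0,0],[0,0,0],[0,0,0],[0,0,0],[0,0,0],[0,0,0],[0,0,0],[0,0,0]])

```text
time_s: 4.75
position: [0.6025, 0.1831, 0.1083]
eef_rot: [0.191, 0.982, -0.0, 0.0]
contact_force: [0.4, -0.4, -0.3]
opening: 0.751
```

```bash
python3 - <<'E'
from h import *
np.set_printoptions(precision=4,suppress=True)
o=manip.observe();print(o['position'],o['opening'],o['contact_force']); snap('wrist','w3');snap('side','s3')
a=cv2.imread('pics/w3.png')[130:,100:412];b=cv2.resize(cv2.imread('pics/s3.png')[90:220,190:300],None,fx=2.3,fy=2.3)
b=cv2.copyMakeBorder(b,0,max(0,a.shape[0]-b.shape[0]),0,0,0)[:a.shape[0]]
cv2.imwrite('pics/m3.png',np.hstack([a,b]))
E
```

```text
[0.6025 0.1831 0.1083] 0.7507012288421182 [ 0.3704 -0.4432 -0.2894]
```

View pics/m3.png

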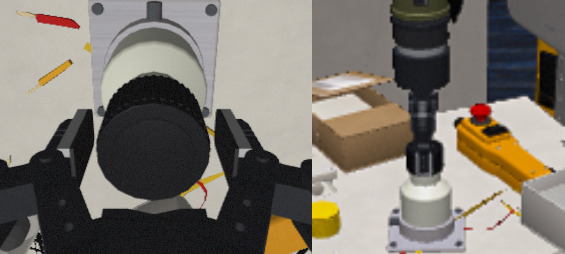

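The cap sits centred between the open jaws, between columns 97 and 210 of the crop. I'll close now.

Request:
step_arm(jaw=[0.5,0.7,0.7,0.7,0.7,0.7], linear=[[0,0,0],[0,0,0],[0,0,0],[0,0,0],[0,0,0],[0,0,0]], rot=[[0,0,0],[0,0,0],[0,0,0],[0,0,0],[0,0,0],[0,0,0]])

```text
time_s: 5.6
position: [0.6026, 0.1831, 0.1084]
eef_rot: [0.191, 0.982, -0.0, 0.0]
contact_force: [-1.0, -1.5, 3.3]
opening: 0.588
```

```bash
python3 - <<'E'
from h import *
np.set_printoptions(precision=4,suppress=True)
o=manip.observe();print(o['position'],o['opening'],o['contact_force'],o['wrist_torque']); snap('wrist','w4')
z=load('w4');C=cloud(z);L=(C-o['position'])@rot(o['eef_rot'])
for u,v in((190,262),(195,262),(185,270),(318,262),(323,262),(253,300)):print(u,v,L[v,u]*1000)
cv2.imwrite('pics/m4.png',cv2.imread('pics/w4.png')[130:,100:412])
E
```

```text
[0.6026 0.1831 0.1084] 0.5883460032490341 [-1.0072 -1.531   3.3092] [-0.2209  0.1912  0.0324]
190 262 [ 11.1744 -28.396  -32.0306]
195 262 [ 11.7603 -26.0082 -32.9836]
185 270 [ 11.234  -29.1744 -38.2443]
318 262 [ 10.9045  27.2389 -31.6987]
323 262 [ 11.2115  29.2805 -32.1996]
253 300 [ -8.4117  -1.0888 -32.2796]
```

View pics/m4.png

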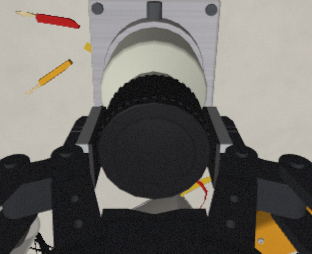

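Request:
step_arm(jaw=[0.7,0.7,0.7,0.7], linear=[[0,0,-0.1],[0,0,-0.2],[0,0,-0.2],[0,0,-0.2]], rot=[[0,0,0],[0,0,0],[0,0,0],[0,0,0]])

```text
time_s: 6.15
position: [0.6026, 0.1831, 0.1064]
eef_rot: [0.191, 0.982, -0.0, 0.0]
contact_force: [-1.3, -1.2, 3.8]
opening: 0.591
```

Request:
step_arm(jaw=[0.7,0.7,0.7], linear=[[0,0,-0.05],[0,0,-0.05],[0,0,-0.05]], rot=[[0,0,0],[0,0,0],[0,0,0]])

```text
time_s: 6.52
position: [0.6026, 0.1831, 0.1059]
eef_rot: [0.191, 0.982, -0.0, 0.0]
contact_force: [-1.2, -1.5, 3.9]
opening: 0.59
```

Request:
step_arm(jaw=[0.7,0.7,0.7], linear=[[0,0,-0.05],[0,0,-0.05],[0,0,-0.05]], rot=[[0,0,0],[0,0,0],[0,0,0]])

```text
time_s: 6.9
position: [0.6026, 0.1831, 0.1054]
eef_rot: [0.191, 0.982, -0.0, 0.0]
contact_force: [-1.5, -1.6, 5.0]
opening: 0.592
```

Request:
step_arm(jaw=[0.7,0.7,0.7], linear=[[0,0,-0.05],[0,0,-0.05],[0,0,-0.05]], rot=[[0,0,0],[0,0,0],[0,0,0]])

```text
time_s: 7.28
position: [0.6026, 0.1831, 0.1049]
eef_rot: [0.191, 0.982, -0.0, 0.0]
contact_force: [-1.5, -0.7, 3.7]
opening: 0.589
```

Request:
step_arm(jaw=[0.7,0.7,0.7], linear=[[0,0,-0.05],[0,0,-0.05],[0,0,-0.05]], rot=[[0,0,0],[0,0,0],[0,0,0]])

```text
time_s: 7.65
position: [0.6026, 0.1831, 0.1045]
eef_rot: [0.191, 0.982, -0.0, 0.0]
contact_force: [-0.9, -1.1, 5.1]
opening: 0.592
```

```bash
python3 - <<'E'
from h import *
o=manip.observe();print(o['position'],o['contact_force'],o['wrist_torque'],o['time_s'])
E
```

```text
[0.60264557 0.18312508 0.10447348] [-0.94890893 -1.05092675  5.14372568] [-0.28621374  0.27579754  0.04115536] 7.65
```

Request:
step_arm(jaw=[0.7,0.7,0.7], linear=[[0,0,-0.05],[0,0,-0.05],[0,0,-0.05]], rot=[[0,0,0],[0,0,0],[0,0,0]])

```text
time_s: 8.02
position: [0.6027, 0.1831, 0.104]
eef_rot: [0.191, 0.982, -0.0, 0.0]
contact_force: [-2.3, -1.4, 5.2]
opening: 0.594
```

Request:
step_arm(jaw=[0.7,0.7,0.7], linear=[[0,0,-0.05],[0,0,-0.05],[0,0,-0.05]], rot=[[0,0,0],[0,0,0],[0,0,0]])

```text
time_s: 8.4
position: [0.6027, 0.1831, 0.1035]
eef_rot: [0.191, 0.982, -0.0, 0.0]
contact_force: [-1.5, -0.7, 5.4]
opening: 0.586
```

Request:
step_arm(jaw=[0.7,0.7,0.7], linear=[[0,0,-0.05],[0,0,-0.05],[0,0,-0.05]], rot=[[0,0,0],[0,0,0],[0,0,0]])

```text
time_s: 8.78
position: [0.6027, 0.1831, 0.1031]
eef_rot: [0.191, 0.982, -0.0, 0.0]
contact_force: [-2.3, -1.3, 6.7]
opening: 0.588
```

Request:
step_arm(jaw=[0.7,0.7,0.7], linear=[[0,0,-0.05],[0,0,-0.05],[0,0,-0.05]], rot=[[0,0,0],[0,0,0],[0,0,0]])

```text
time_s: 9.15
position: [0.6027, 0.1831, 0.1027]
eef_rot: [0.191, 0.982, -0.0, 0.0]
contact_force: [-2.7, -1.1, 5.5]
opening: 0.593
```

Request:
step_arm(jaw=[0.7,0.7,0.7], linear=[[0,0,-0.06],[0,0,-0.06],[0,0,-0.06]], rot=[[0,0,0],[0,0,0],[0,0,0]])

```text
time_s: 9.52
position: [0.6027, 0.1831, 0.1022]
eef_rot: [0.191, 0.982, -0.0, 0.0]
contact_force: [-1.9, -0.1, 6.1]
opening: 0.593
```

Request:
step_arm(jaw=[0.7,0.7,0.7], linear=[[0,0,-0.06],[0,0,-0.06],[0,0,-0.06]], rot=[[0,0,0],[0,0,0],[0,0,0]])

```text
time_s: 9.9
position: [0.6027, 0.1831, 0.1017]
eef_rot: [0.191, 0.981, -0.0, 0.0]
contact_force: [-2.3, -1.3, 5.6]
opening: 0.593
```

Request:
step_arm(jaw=[0.7,0.7,0.7], linear=[[0,0,-0.06],[0,0,-0.06],[0,0,-0.06]], rot=[[0,0,0],[0,0,0],[0,0,0]])

```text
time_s: 10.28
position: [0.6027, 0.1831, 0.1013]
eef_rot: [0.191, 0.982, -0.0, 0.0]
contact_force: [-1.4, -1.3, 5.5]
opening: 0.592
```

Request:
step_arm(jaw=[0.7,0.7,0.7], linear=[[0,0,-0.06],[0,0,-0.06],[0,0,-0.06]], rot=[[0,0,0],[0,0,0],[0,0,0]])

```text
time_s: 10.65
position: [0.6027, 0.1831, 0.1009]
eef_rot: [0.191, 0.981, -0.0, 0.0]
contact_force: [-2.1, -0.8, 6.4]
opening: 0.589
```

Request:
step_arm(jaw=[0.7,0.7,0.7], linear=[[0,0,-0.06],[0,0,-0.06],[0,0,-0.06]], rot=[[0,0,0],[0,0,0],[0,0,0]])

```text
time_s: 11.02
position: [0.6027, 0.1831, 0.1005]
eef_rot: [0.191, 0.982, -0.0, 0.0]
contact_force: [-2.3, -1.2, 6.2]
opening: 0.59
```

```bash
python3 - <<'E'
from h import *
np.set_printoptions(precision=4,suppress=True)
o=manip.observe();print(o['position'],o['opening'],o['contact_force'],o['wrist_torque']); snap('wrist','w5')
z=load('w5');C=cloud(z);L=(C-o['position'])@rot(o['eef_rot'])
print(np.median(L[285:310,235:270,2])*1000,np.median(C[285:310,235:270,2]))
z4=load('w4');C4=cloud(z4);print(np.median(C4[285:310,235:270,2]))
E
```

```text
[0.6027 0.1831 0.1005] 0.590037346911219 [-2.298  -1.2143  6.1826] [-0.2654  0.3996 -0.0044]
-32.34894904862378 0.1328537979294091
0.14069711228958598
```

Request:
step_arm(jaw=[0.7,0.7,0.7], linear=[[0,0,-0.06],[0,0,-0.06],[0,0,-0.06]], rot=[[0,0,0],[0,0,0],[0,0,0]])

```text
time_s: 11.45
position: [0.6027, 0.1831, 0.1001]
eef_rot: [0.191, 0.982, -0.0, 0.001]
contact_force: [-1.6, -0.7, 6.7]
opening: 0.587
```

Request:
step_arm(jaw=[0.7,0.7,0.7], linear=[[0,0,-0.06],[0,0,-0.06],[0,0,-0.06]], rot=[[0,0,0],[0,0,0],[0,0,0]])

```text
time_s: 11.82
position: [0.6027, 0.1831, 0.0998]
eef_rot: [0.191, 0.982, -0.0, 0.001]
contact_force: [-2.8, -1.8, 6.8]
opening: 0.591
```

Request:
step_arm(jaw=[0.7,0.7,0.7], linear=[[0,0,-0.07],[0,0,-0.07],[0,0,-0.07]], rot=[[0,0,0],[0,0,0],[0,0,0]])

```text
time_s: 12.2
position: [0.6027, 0.1832, 0.0994]
eef_rot: [0.191, 0.982, -0.0, 0.001]
contact_force: [-1.9, -1.4, 6.4]
opening: 0.589
```

Request:
step_arm(jaw=[0.7,0.7,0.7], linear=[[0,0,-0.08],[0,0,-0.08],[0,0,-0.08]], rot=[[0,0,0],[0,0,0],[0,0,0]])

```text
time_s: 12.58
position: [0.6027, 0.1831, 0.0989]
eef_rot: [0.191, 0.982, -0.0, 0.001]
contact_force: [-2.2, -1.4, 6.9]
opening: 0.588
```

Request:
step_arm(jaw=[0.7,0.7,0.7], linear=[[0,0,-0.08],[0,0,-0.08],[0,0,-0.08]], rot=[[0,0,0],[0,0,0],[0,0,0]])

```text
time_s: 12.95
position: [0.6027, 0.1831, 0.0984]
eef_rot: [0.191, 0.981, -0.0, 0.001]
contact_force: [-1.9, -1.6, 6.8]
opening: 0.591
```

Request:
step_arm(jaw=[0.7,0.7,0.7], linear=[[0,0,-0.08],[0,0,-0.08],[0,0,-0.08]], rot=[[0,0,0],[0,0,0],[0,0,0]])

```text
time_s: 13.32
position: [0.6027, 0.1832, 0.098]
eef_rot: [0.191, 0.982, 0.0, 0.001]
contact_force: [-1.6, -0.9, 7.5]
opening: 0.591
```

Request:
step_arm(jaw=[0.7,0.7,0.7], linear=[[0,0,-0.08],[0,0,-0.08],[0,0,-0.08]], rot=[[0,0,0],[0,0,0],[0,0,0]])

```text
time_s: 13.7
position: [0.6027, 0.1831, 0.0976]
eef_rot: [0.191, 0.981, 0.0, 0.001]
contact_force: [-2.1, -1.5, 7.6]
opening: 0.594
```

Request:
step_arm(jaw=[0.7,0.7,0.7], linear=[[0,0,-0.08],[0,0,-0.08],[0,0,-0.08]], rot=[[0,0,0],[0,0,0],[0,0,0]])

```text
time_s: 14.08
position: [0.6028, 0.1832, 0.0974]
eef_rot: [0.191, 0.982, 0.0, 0.001]
contact_force: [-3.0, -1.5, 8.3]
opening: 0.585
```

Request:
step_arm(jaw=[0.7,0.7,0.7], linear=[[0,0,-0.08],[0,0,-0.08],[0,0,-0.08]], rot=[[0,0,0],[0,0,0],[0,0,0]])

```text
time_s: 14.45
position: [0.6028, 0.1832, 0.0973]
eef_rot: [0.191, 0.982, 0.0, 0.001]
contact_force: [-3.8, -2.3, 9.5]
opening: 0.591
```

Request:
step_arm(jaw=[0.7,0.7,0.7], linear=[[0,0,-0.11],[0,0,-0.11],[0,0,-0.11]], rot=[[0,0,0],[0,0,0],[0,0,0]])

```text
time_s: 14.82
position: [0.6028, 0.1831, 0.0972]
eef_rot: [0.191, 0.981, 0.0, 0.002]
contact_force: [-3.7, -2.9, 11.3]
opening: 0.592
```

Request:
step_arm(jaw=[0.7,0.7,0.7,0.7], linear=[[0,0,-0.15],[0,0,-0.15],[0,0,-0.15],[0,0,-0.15]], rot=[[0,0,0],[0,0,0],[0,0,0],[0,0,0]])

```text
time_s: 15.32
position: [0.6028, 0.1832, 0.0971]
eef_rot: [0.191, 0.981, 0.001, 0.002]
contact_force: [-4.6, -2.3, 13.9]
opening: 0.591
```

```bash
python3 - <<'E'
from h import *
np.set_printoptions(precision=4,suppress=True)
o=manip.observe();print(o['position'],o['opening'],o['contact_force'],o['wrist_torque'],o['qpos']); snap('wrist','w6')
z=load('w6');C=cloud(z);L=(C-o['position'])@rot(o['eef_rot'])
print(np.median(L[285:310,235:270,2])*1000,np.median(C[285:310,235:270,2]))
E
```

```text
[0.6028 0.1832 0.0971] 0.590848473653166 [-4.5822 -2.2807 13.9277] [-0.5155  1.1229 -0.0287] [ 0.2954  0.4458 -0.1712  0.95   -0.0008  0.6807]
-32.40546924670428 0.1295343866162777
```

The cap bottomed about 11.2 mm down and I'm holding it at about 14 N with no slip in the grip. Now I turn it a little at first.

Request:
step_arm(jaw=[0.7,0.7,0.7,0.7,0.7,0.7], linear=[[-0.02,-0.01,-0.17],[-0.03,-0.01,-0.17],[-0.03,-0.01,-0.17],[-0.03,-0.01,-0.17],[-0.03,-0.01,-0.17],[-0.03,-0.01,-0.17]], rot=[[0,0,0.02],[0,0,0.05],[0,0,0.08],[0,0,0.11],[0,0,0.14],[0,0,0.14]])

```text
time_s: 16.12
position: [0.6037, 0.1837, 0.0972]
eef_rot: [0.122, 0.992, 0.001, 0.003]
contact_force: [-1.5, -1.1, 12.4]
opening: 0.587
```

```bash
cat > st.py <<'E'
from h import *
np.set_printoptions(precision=4,suppress=True)
o=manip.observe();M=rot(o['eef_rot']);x=M[:,0];print(o['time_s'],o['position'],round(o['opening'],3),o['contact_force'],o['wrist_torque'],'yaw',np.degrees(np.arctan2(x[1],x[0]))%360,'toolz',M[:,2],'q6',o['qpos'][5])
E
python3 st.py
```

```text
16.125 [0.6037 0.1837 0.0972] 0.587 [-1.4763 -1.1087 12.3562] [-0.1894  0.5928 -0.0085] yaw 165.9603642832713 toolz [ 0.0065  0.0022 -1.    ] q6 0.5402496508151583
```

Request:
step_arm(jaw=[0.7,0.7,0.7,0.7,0.7,0.7,0.7,0.7], linear=[[-0.03,-0.01,-0.18],[-0.03,-0.01,-0.2],[-0.03,-0.01,-0.2],[-0.03,-0.01,-0.2],[-0.03,-0.01,-0.2],[-0.03,-0.01,-0.2],[-0.03,-0.01,-0.2],[-0.03,-0.01,-0.2]], rot=[[-0.002,0.006,0.03],[-0.002,0.006,0.07],[-0.002,0.006,0.12],[-0.002,0.006,0.17],[-0.002,0.006,0.22],[-0.002,0.006,0.27],[-0.002,0.006,0.3],[-0.002,0.006,0.3]])

```text
time_s: 17.12
position: [0.6036, 0.1839, 0.097]
eef_rot: [-0.028, 1.0, 0.001, 0.001]
contact_force: [-6.1, -1.6, 15.9]
opening: 0.59
```

```bash
python3 st.py
```

```text
17.125 [0.6036 0.1839 0.097 ] 0.59 [-6.1041 -1.6097 15.8927] [-0.3839  1.1934 -0.0645] yaw 183.16545161355816 toolz [ 0.0012  0.002  -1.    ] q6 0.2396823015352885
```

Request:
step_arm(jaw=[0.7,0.7,0.7,0.7,0.7,0.7,0.7,0.7], linear=[[-0.06,-0.02,-0.18],[-0.06,-0.02,-0.18],[-0.06,-0.02,-0.18],[-0.06,-0.02,-0.18],[-0.06,-0.02,-0.18],[-0.06,-0.02,-0.18],[-0.06,-0.02,-0.18],[-0.06,-0.02,-0.18]], rot=[[0,0.004,0.03],[0,0.004,0.07],[0,0.004,0.12],[0,0.004,0.17],[0,0.004,0.22],[0,0.004,0.27],[0,0.004,0.3],[0,0.004,0.3]])

```text
time_s: 18.12
position: [0.6035, 0.1839, 0.097]
eef_rot: [-0.177, 0.984, 0.001, -0.001]
contact_force: [-4.5, -1.5, 15.1]
opening: 0.592
```

```bash
python3 st.py
```

```text
18.125 [0.6035 0.1839 0.097 ] 0.592 [-4.5126 -1.5255 15.1276] [-0.4437  0.9158 -0.0092] yaw 200.35897768710586 toolz [-0.0018  0.0021 -1.    ] q6 -0.06094221250628044
```

Request:
step_arm(jaw=[0.7,0.7,0.7,0.7,0.7,0.7,0.7,0.7], linear=[[-0.06,-0.02,-0.18],[-0.06,-0.02,-0.18],[-0.06,-0.02,-0.18],[-0.06,-0.02,-0.18],[-0.06,-0.02,-0.18],[-0.06,-0.02,-0.18],[-0.06,-0.02,-0.18],[-0.06,-0.02,-0.18]], rot=[[0,0.002,0.03],[0,0.002,0.07],[0,0.002,0.12],[0,0.002,0.17],[0,0.002,0.21],[0,0.002,0.25],[0,0.002,0.27],[0,0.002,0.27]])

```text
time_s: 19.12
position: [0.6036, 0.1838, 0.097]
eef_rot: [-0.308, 0.952, 0.001, -0.001]
contact_force: [-4.3, -3.1, 14.8]
opening: 0.595
```

```bash
cat >>st.py <<'E'
E
python3 st.py; python3 - <<'E'
from h import *
snap('wrist','w7')
cv2.imwrite('pics/m7.png',cv2.imread('pics/w7.png')[100:,80:432])
E
```

```text
19.125 [0.6036 0.1838 0.097 ] 0.595 [-4.3253 -3.1152 14.7608] [-0.4689  0.8574 -0.1145] yaw 215.82006617740845 toolz [-0.0023  0.0018 -1.    ] q6 -0.3308903420901426
```

View pics/m7.png

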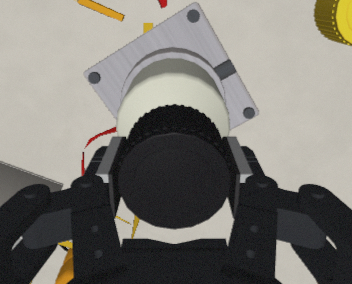

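Request:
step_arm(jaw=[0.7,0.7,0.7,0.7,0.7,0.7,0.7,0.7], linear=[[0,0,0],[0,0,0.2],[0,0,0.4],[0,0,0.6],[0,0,0.8],[0,0,1.0],[0,0,1.15],[0,0,1.15]], rot=[[0,0,0],[0,0,0],[0,0,0],[0,0,0],[0,0,0],[0,0,0],[0,0,0],[0,0,0]])

```text
time_s: 20.18
position: [0.6036, 0.1838, 0.1085]
eef_rot: [-0.308, 0.952, 0.001, -0.001]
contact_force: [-1.1, -0.0, 1.9]
opening: 0.592
```

```bash
python3 st.py
```

```text
20.175 [0.6036 0.1838 0.1085] 0.592 [-1.1384 -0.0341  1.897 ] [-0.2319  0.1941 -0.0215] yaw 215.81849194161993 toolz [-0.0023  0.0018 -1.    ] q6 -0.3308348284206418
```

Released height reached with a force of +1.9 N. I raise 3 mm more and check that nothing pulls down.

Request:
step_arm(jaw=[0.7,0.7,0.7,0.7,0.7], linear=[[0,0,0.1],[0,0,0.2],[0,0,0.3],[0,0,0.3],[0,0,0.3]], rot=[[0,0,0],[0,0,0],[0,0,0],[0,0,0],[0,0,0]])

```text
time_s: 20.8
position: [0.6036, 0.1838, 0.1114]
eef_rot: [-0.307, 0.952, 0.001, -0.001]
contact_force: [-0.5, -0.2, 2.2]
opening: 0.591
```

Request:
step_arm(jaw=[0.7,0.7,0.7,0.7,0.7], linear=[[0,0,0.1],[0,0,0.2],[0,0,0.3],[0,0,0.3],[0,0,0.3]], rot=[[0,0,0],[0,0,0],[0,0,0],[0,0,0],[0,0,0]])

```text
time_s: 21.42
position: [0.6035, 0.1838, 0.1142]
eef_rot: [-0.308, 0.952, 0.001, -0.001]
contact_force: [0.1, -0.2, 0.9]
opening: 0.59
```

Request:
step_arm(jaw=[0.7,0.7,0.7,0.7,0.7,0.7,0.7,0.7,0.7,0.7,0.7,0.7], linear=[[0,0,0.3],[0,0,0.9],[0,0,1.7],[0,0,2.6],[0,0,3.6],[0,0,4.6],[0,0,5.6],[0,0,6.6],[0,0,7.5],[0,0,8],[0,0,8],[0,0,8]], rot=[[0,0,0],[0,0,0],[0,0,0],[0,0,0],[0,0,0],[0,0,0],[0,0,0],[0,0,0],[0,0,0],[0,0,0],[0,0,0],[0,0,0]])

```text
time_s: 22.92
position: [0.6032, 0.1838, 0.1938]
eef_rot: [-0.308, 0.952, 0.001, -0.001]
contact_force: [-0.7, 0.1, -0.5]
opening: 0.59
```

```bash
python3 st.py; python3 - <<'E'
from h import *
snap('side','s8')
cv2.imwrite('pics/m8.png',cv2.resize(cv2.imread('pics/s8.png')[60:300,150:350],None,fx=2.5,fy=2.5))
E
```

```text
22.925 [0.6032 0.1838 0.1938] 0.59 [-0.6908  0.08   -0.524 ] [-0.0112 -0.0331  0.027 ] yaw 215.8236324898038 toolz [-0.0032  0.0016 -1.    ] q6 -0.3308603591881688
```

View pics/m8.png

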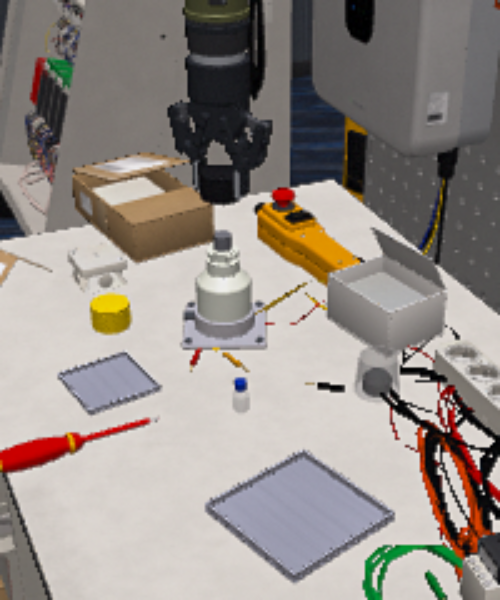

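The cap is off and the plug is visible on the bottle at crop (222,240). I carry it to the large tray.

Request:
step_arm(jaw=[0.7,0.7,0.7,0.7,0.7,0.7,0.7,0.7,0.7,0.7,0.7,0.7,0.7,0.7,0.7,0.7,0.7,0.7], linear=[[-0.1,-0.7,0],[-0.4,-2.2,0],[-0.8,-4.5,0],[-1.3,-7.2,0],[-1.8,-10,0],[-2.3,-13,0],[-2.8,-16,0],[-3.4,-19,0],[-3.9,-22,0],[-4.4,-25,0],[-5,-28,0],[-5.5,-31,0],[-6,-34,0],[-6.5,-36.5,0],[-6.7,-37.8,0],[-6.8,-38.4,0],[-6.8,-38.4,0],[-6.8,-38.4,0]], rot=[[0,0,0],[0,0,-0.02],[0,0,-0.04],[0,0,-0.06],[0,0,-0.09],[0,0,-0.12],[0,0,-0.15],[0,0,-0.18],[0,0,-0.21],[0,0,-0.24],[0,0,-0.27],[0,0,-0.3],[0,0,-0.33],[0,0,-0.34],[0,0,-0.35],[0,0,-0.35],[0,0,-0.35],[0,0,-0.35]])

```text
time_s: 25.22
position: [0.5353, -0.1996, 0.1937]
eef_rot: [-0.138, 0.99, 0.002, -0.001]
contact_force: [0.8, 0.3, -0.9]
opening: 0.589
```

```bash
python3 st.py; python3 - <<'E'
from h import *
np.set_printoptions(precision=4,suppress=True)
o=manip.observe()
snap('wrist','w9')
z=load('w9');C=cloud(z);print('cap top rel',np.median(C[285:310,235:270,2])-o['position'][2])
E
```

```text
25.225 [ 0.5353 -0.1996  0.1937] 0.589 [ 0.7803  0.3015 -0.86  ] [ 0.0199 -0.0178 -0.0379] yaw 195.81538810611605 toolz [-0.0027  0.0029 -1.    ] q6 -0.6339928155863217
cap top rel 0.032360539737018745
```

View pics/w9.png

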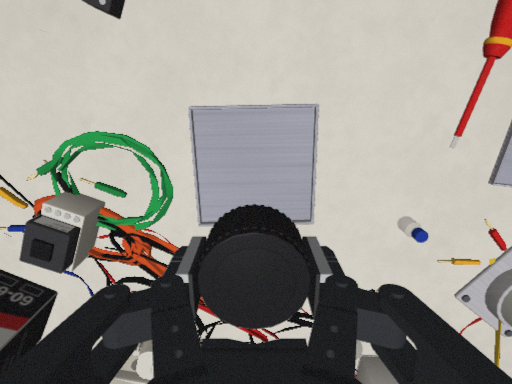

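```bash
python3 - <<'E'
from h import *
np.set_printoptions(precision=4,suppress=True)
z=load('w9');P=onplane(z,[[190,106],[319,104],[313,223],[198,225]],.012);print(P,P.mean(0),np.linalg.norm(P-np.roll(P,1,0),axis=1))
C=cloud(z);print(np.median(C[120:200,215:300,2]),np.median(C[30:80,215:300,2]))
E
```

```text
[[ 0.4864 -0.2841  0.012 ]
 [ 0.447  -0.1521  0.012 ]
 [ 0.5795 -0.1123  0.012 ]
 [ 0.6199 -0.246   0.012 ]] [ 0.5332 -0.1986  0.012 ] [0.1388 0.1377 0.1384 0.1397]
0.003556845932531333 7.446828051216325e-05
```

Request:
step_arm(jaw=[0.7,0.7,0.7,0.7,0.7,0.7,0.7,0.7,0.7,0.7,0.7,0.7,0.7,0.7,0.7,0.7], linear=[[0,0,-0.5],[-0.1,0,-1.5],[-0.15,0,-3],[-0.15,0,-5],[-0.15,0,-7],[-0.15,0,-9],[-0.15,0,-11],[-0.15,0,-13],[-0.15,0,-14.5],[-0.15,0,-15.8],[-0.15,0,-16.8],[-0.15,0,-17.5],[-0.15,0,-18],[-0.15,0,-18.3],[-0.15,0,-18.3],[-0.15,0,-18.3]], rot=[[0,0,0],[0.001,0,0],[0.003,-0.003,0],[0.003,-0.003,0],[0.003,-0.003,0],[0.003,-0.003,0],[0.003,-0.003,0],[0.003,-0.003,0],[0.003,-0.003,0],[0.003,-0.003,0],[0.003,-0.003,0],[0.003,-0.003,0],[0.003,-0.003,0],[0.003,-0.003,0],[0.003,-0.003,0],[0.003,-0.003,0]])

```text
time_s: 27.28
position: [0.5341, -0.1996, 0.011]
eef_rot: [-0.138, 0.99, 0.003, 0.001]
contact_force: [0.2, -0.1, -0.6]
opening: 0.593
```

```bash
python3 st.py
```

```text
27.275 [ 0.5341 -0.1996  0.011 ] 0.593 [ 0.2164 -0.1099 -0.5974] [ 0.0058 -0.0273  0.0122] yaw 195.82511794893165 toolz [ 0.0008  0.0057 -1.    ] q6 -0.6372075157901187
```

Request:
step_arm(jaw=[0.7,0.7,0.7,0.7], linear=[[0,0,-0.2],[0,0,-0.4],[0,0,-0.5],[0,0,-0.5]], rot=[[-0.002,0,0],[-0.005,0,0],[-0.005,0,0],[-0.005,0,0]])

```text
time_s: 27.78
position: [0.534, -0.1995, 0.0061]
eef_rot: [-0.138, 0.99, 0.0, 0.0]
contact_force: [-0.8, -0.2, 1.1]
opening: 0.593
```

Request:
step_arm(jaw=[0.7,0.7,0.7], linear=[[0,0,-0.1],[0,0,-0.1],[0,0,-0.1]], rot=[[0,0,0],[0,0,0],[0,0,0]])

```text
time_s: 28.15
position: [0.534, -0.1995, 0.006]
eef_rot: [-0.138, 0.99, 0.0, 0.001]
contact_force: [-3.7, 2.5, 8.5]
opening: 0.59
```

Contact with the tray floor is at TCP z = 6 mm. I ease the load, then let go gently.

Request:
step_arm(jaw=[0.7,0.7,0.4,0.35,0.3,0.25,0.2,0.2], linear=[[0,0,-0.02],[0,0,-0.02],[0,0,-0.02],[0,0,-0.02],[0,0,-0.02],[0,0,-0.02],[0,0,-0.02],[0,0,-0.02]], rot=[[0,0,0],[0,0,0],[0,0,0],[0,0,0],[0,0,0],[0,0,0],[0,0,0],[0,0,0]])

```text
time_s: 29.15
position: [0.534, -0.1995, 0.0057]
eef_rot: [-0.138, 0.99, 0.0, 0.001]
contact_force: [0.8, -0.4, -0.5]
opening: 0.799
```

```bash
python3 st.py; python3 - <<'E'
from h import *
snap('wrist','w10')
E
```

```text
29.15 [ 0.534  -0.1995  0.0057] 0.799 [ 0.7922 -0.3852 -0.4866] [-0.0324 -0.0184  0.0071] yaw 195.8272780820337 toolz [ 0.001   0.0007 -1.    ] q6 -0.6344352933695309
```

View pics/w10.png

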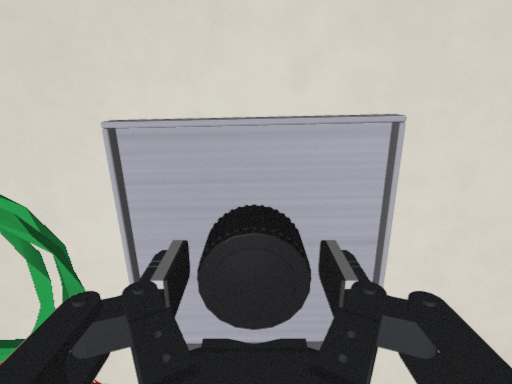

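The cap stands upright in the middle of the tray, at pixel (254,270), and is free of both fingers. I go straight up.

Request:
step_arm(jaw=[0.2,0.2,0.2,0.2,0.2,0.2,0.2,0.2,0.2,0.2,0.2,0.2,0.2], linear=[[0,0,0.3],[0,0,1],[0,0,2],[0,0,3.5],[0,0,5],[0,0,7],[0,0,9],[0,0,11],[0,0,13],[0,0,14.5],[0,0,15],[0,0,15],[0,0,15]], rot=[[0,0,0],[0,0,0],[0,0,0],[0,0,0],[0,0,0],[0,0,0],[0,0,0],[0,0,0],[0,0,0],[0,0,0],[0,0,0],[0,0,0],[0,0,0]])

```text
time_s: 30.82
position: [0.5335, -0.1993, 0.155]
eef_rot: [-0.138, 0.99, 0.001, -0.0]
contact_force: [0.5, 0.1, -0.4]
opening: 0.799
```

```bash
python3 st.py; python3 - <<'E'
from h import *
snap('wrist','w11');snap('side','s11')
z=load('w11');C=cloud(z);P=C[(C[:,:,2]>.03)&(C[:,:,2]<.042)&(np.hypot(C[:,:,0]-.534,C[:,:,1]+.2)<.05)]
print(len(P),P.mean(0),np.percentile(P[:,2],[5,50,95]))
a=cv2.imread('pics/w11.png');b=cv2.imread('pics/s11.png')[80:320,130:360]
cv2.imwrite('pics/m11.png',np.hstack([cv2.resize(a[:,100:412],(400,492)),cv2.resize(b,(400,492))[:, :]]))
E
```

```text
30.825 [ 0.5335 -0.1993  0.155 ] 0.799 [ 0.4949  0.076  -0.3603] [-0.0255  0.0195 -0.0377] yaw 195.83045908790285 toolz [-0.0003  0.0012 -1.    ] q6 -0.6344339327267744
2319 [ 0.5330118  -0.20064102  0.03771777] [0.03597219 0.03791409 0.0392121 ]
```

View pics/m11.png

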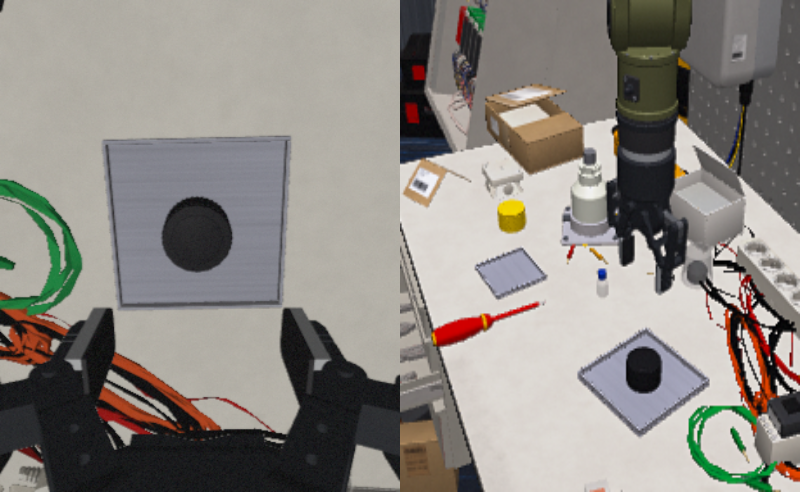

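```bash
python3 - <<'E'
from h import *
print(manip.finish_job())
E
```

```text
the job is handed in; nothing more can be done
None
```

The cap is off the bottle and standing top up in the middle of the larger tray. I handed the job in at about 31 s.

- **Opening:** I felt the cap bottom about 11 mm down and held it at about 12–16 N by the wrist reading. It dipped to about 12.4 N early in the turn, just under your 13 N mark. The cap still turned freely to 58° with almost no twisting force, and it lifted off with no downward pull.
- **Setting down:** I lowered the cap until it touched the tray floor, which read 8.5 N, then let go and moved straight up.
- **Last checks:** The cap top measured 37.7 mm high against 37 mm expected. Its centre, about (0.533, −0.201), is within about 2 mm of the tray's. The gripper is clear, and in the final pictures nothing else looked moved. I checked that by eye, not by measurement.
- **Disagreements:** The top and side views differed by about 9 mm on the tray's centre. A wrist view at the tray gave an average close to the top view, and I used that. During the press and turn there was a sideways force of up to about 6 N and a slight tool tilt, which I corrected.

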